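# Take the corks out of the lined cork case

### The arm

A 7-joint arm with a two-finger parallel gripper is mounted at the origin on a cart in front of the work surface, level with it; the furniture and walls round the work are solid. World frame = base frame: x ahead of the robot, y to its left, z up, the work surface at z = 0. Lengths are in m, angles in rad, forces in N, time in s.
With the tool pointing down it reaches from about 0.35 to 0.9 m from the base axis. Payload 19.9 kg.
Tool frame: the origin (TCP) lies between the finger pads; the fingertips stand 19 mm ahead of it and the grasp point (between the pads) is the TCP; z points along the fingers, y is the line along which they close (so a half turn about z gives the same grasp; the last joint's range is limited). The gripper opens to 94 mm and grips with 3 to 60 N. Pads are 16 mm wide; open, the fingers measure 119 mm over their backs; the gripper's body (75 mm by 177 mm) begins 78 mm behind the grasp point.
Start: joints at [-1.266, 0.417, -0.01, 1.614, 0.005, 1.111, -0.053], TCP at [0.212, 0.588, 0.224] pointing down, gripper open.
Joint ranges: [-2.81, 2.81], [-0.39, 2.02], [-1.27, 1.25], [0.06, 2.57], [-1.19, 4.33], [0.19, 2], [-2.82, 2.82]. Speed limits (rad/s): [1.89, 1.89, 2.39, 2.39, 3.01, 3.01, 3.01].

### API

Orientations are given as a 3x3 rotation matrix whose columns are the frame's x, y, z axes.
In Python, from rig import robot gives the robot as it stands. Calls block until the motion is done:
- robot.move_ptp(position, orientation): joint-space move of the TCP to a pose.
- robot.move_linear(position, velocity=0.15, frame=None, threshold=None): straight line of the TCP; frame=None keeps the orientation; velocity is the mean speed in m/s. With threshold (N) it stops when the force on the tool has changed by that much, and returns True; else False.
- robot.goto_joints(angles): joint-space move.
- robot.gripper_to(opening): finger opening in m; the grip force is fixed at half the most; returns when the fingers have stopped.
- robot.pause(seconds).
- robot.ik(position, orientation): joint angles nearest the present ones, or None.
- robot.get_state(): the state.
- robot.grab_frame(name): name is "scene" or "side" or "wrist"; returns the picture (480x640x3 uint8, red, green, blue); there is no depth.
- robot.camera_info(name): a dict with "fx", "fy", "cx", "cy" (pixels), "rvec" (rotation vector, rad) and "tvec" (3), from world to camera coordinates, as OpenCV has them. Camera axes: x right, y down, z forward; pixel columns grow to the right and rows downward; lengths in m; the calibration is good to about 2 mm. The wrist camera is an equidistant fisheye: a pixel r from the principal point sees the ray r / f radians off the axis. A picture is of the moment at which its call begins: read the wrist's pose just before it. camera_info takes no time and is no camera call; for the wrist camera it gives the pose at the moment of the call.
A pose or a line that the arm cannot do raises robot.PlanningError and nothing moves.
- robot.sign_off(): hands the job in; it is judged then, once.
The state is a dict: "time": time; "qpos": joint angles; "joint_vel": joint speeds; "effort": joint torques, N m; "ee_pos": TCP position; "tool_rot": TCP orientation; "force": force on the tool from outside, world axes, zero at the start; "moment": the same for the moment, N m; "opening": finger opening in m; "grasp_force": force on a finger pad.
Only numpy, scipy, OpenCV 4.12 (cv2) and the standard library are available. Lean on these libraries where they do the work, as an engineer would, in place of code of your own. Each camera call takes 0.05 s, during which the arm holds its last target. There are 200 camera calls.

### The job

We need corks for bottling: swing the cork case's lid upright, lift it off its hinge pins and stand it, hinge side down, between the dowels of the board stand; then fold both carton flaps in the case up against its walls and put every cork into the steel bowl. The empty case is refilled later, so leave the lid there and just fold both flaps down again, about as low as you found them or lower, to keep the dust out; leave the tools around as they lie.

Things in the scene. Friction and masses are not known exactly. Their poses are not given: they have to be found in the camera images.
- case: Fixed wooden case on a 3 mm rubber mat, outside 152 (x, front to back) x 150 (y) x 76 mm high, walls 9 mm; origin at the centre of its underside, z up, front towards -x. Glued in it a cardboard liner, 126 x 124 mm inside, floor 11 mm and wall tops 54 mm above the origin, with a flap along its front and its rear wall. The lid covers all this at the start.
- case_hinge (a point): On the hinge pins' axis (along the case's y), midway between the pins: 89 mm behind, 82 mm above the case's origin. Two steel brackets, 37 to 61 mm either side of it, each hold a flat pin, 5 mm along x and 11 mm high; 63 to 75 mm either side a stop tab (to 103 mm behind, 112 mm above the case's origin) on which the lid rests open, just past upright (1.6 to 1.75 rad from shut).
- lid: Loose wooden lid, 0.22 to 0.37 kg. Origin on its hinge axis, axes as the case's when shut: panel 12 mm thick (z +-6), 154 mm wide (y), from x = -12 to its front edge at x = -173 mm. Upright, its -x points up and its z (outer face, with the handle) to the case's rear. Swings freely; falls shut if let go before it is past upright.
- lid_knuckles (a point): Middle of the lid's hinge edge, 11 mm behind its origin. Two steel C knuckles, 22 mm square, 44 to 58 mm either side of the middle, reach here; their 8 mm mouths open to the lid's +x: the flat pins hold them while the lid is down, and they come off straight up (20 mm of lift) only when it is upright.
- lid_handle (a point): Middle of the lid's bar handle: round steel bar 12 mm thick, 76 mm long along the lid's y, its axis 44 mm above the panel's outer face (38 mm of finger room under it), on posts 33 mm either side of the middle; 147 mm from the hinge axis and 26 mm from the front edge. The bar can turn between gripping pads.
- lid_front_edge (a point): Middle of the lid's front edge (x = -173 mm), the top edge when the lid stands; the 12 mm panel can be gripped there from above (on the outer side the handle bar stands 38 mm off the panel).
- flap_front (a joint): Angle of the flap along the case's front wall, rad: 0 flat, 1.57 upright, stop at 1.75 (against the wall). Cardboard, 32 mm long, 118 wide, 4 thick; hinge along y, 63 mm before the case's middle, 57 mm above its origin. Starts at 0.3 to 0.5 and stays where left (friction 0.015 N m); lift its free edge up and out round the hinge; upright it stands 13 mm over the rim.
- flap_rear (a joint): The same for the flap along the rear wall, hinge 63 mm behind the case's middle. Between the two free edges is a gap of 65 to 70 mm at the start.
- flap_front_edge (a point): Middle of the free edge of the front flap.
- flap_rear_edge (a point): Middle of the free edge of the rear flap.
- stand: Fixed wooden board stand on a 3 mm mat: base 58 (x) x 112 (y) x 12 mm, origin at the centre of its underside; four upright 10 mm dowels at x +-18, y +-22 mm reach 68 mm above it. The slot, 26 mm clear, runs along y: the lid's panel goes between the dowels, its knuckles down on the base outside them, either face forward (lid's origin then 23 mm above the stand's).
- bowl: Loose steel bowl, rim diameter 110 mm, 45 mm high, 0.3 kg; origin at the centre of its underside, z up. Stands on the mat beside the stand.
- bowl_in (a point): Centre of the bowl's inner floor.
- cork_a: Wine cork, 24 mm in diameter, 42 mm long, 14 g; origin at the centre of its one end, z along its length to the other end. Stands upright on the case's floor at the start, in one of four cells of a cardboard partition 15 mm high: cells 26 x 34 mm, in a row along the case's x at x = -42, -14, 14, 42 mm, y = 0. Two to four corks are there in a run; absent ones read None.
- cork_b: Wine cork, 24 mm in diameter, 42 mm long, 14 g; origin at the centre of its one end, z along its length to the other end. Stands upright on the case's floor at the start, in one of four cells of a cardboard partition 15 mm high: cells 26 x 34 mm, in a row along the case's x at x = -42, -14, 14, 42 mm, y = 0.
- cork_c: Wine cork, 24 mm in diameter, 42 mm long, 14 g; origin at the centre of its one end, z along its length to the other end. Stands upright on the case's floor at the start, in one of four cells of a cardboard partition 15 mm high: cells 26 x 34 mm, in a row along the case's x at x = -42, -14, 14, 42 mm, y = 0.
- cork_d: Wine cork, 24 mm in diameter, 42 mm long, 14 g; origin at the centre of its one end, z along its length to the other end. Stands upright on the case's floor at the start, in one of four cells of a cardboard partition 15 mm high: cells 26 x 34 mm, in a row along the case's x at x = -42, -14, 14, 42 mm, y = 0.
- block_plane: Bystander: iron block plane 46x152x59 mm, origin at the centre of its underside; leave it alone.
- pliers: Bystander: pliers 49x165x12 mm, origin at the centre of its underside; leave it alone.
- barrel_tap: Bystander: brass barrel tap 33x104x47 mm, origin at the centre of its underside; leave it alone.

How it is judged:
On the way, in this order (a step that is already met when the one before it is completed fails the run):
1. the lid stands upright, still on its hinge pins (distance between lid and case_hinge below 0.015 m and angle between lid's own z axis and vertical between 1.4 and 1.85 rad), for 0.2 s.
2. the lid is off its pins and stands, hinge side down, between the dowels of the stand (x of lid in the frame of stand between -0.02 and 0.02 m and y of lid in the frame of stand between -0.03 and 0.03 m and z of lid in the frame of stand between 0.012 and 0.032 m and angle between lid's own x axis and vertical above 2.84159 rad and z of lid_front_edge in the frame of stand above 0.17 m), for 0.2 s.
3. both flaps are folded up (value of joint each of flap_front, flap_rear above 1.25 rad), for 0.2 s.
4. every cork lies in the bowl (horizontal distance between each of cork_a, cork_b, cork_c, cork_d and bowl_in below 0.058 m and z of cork_a in the frame of bowl between 0 and 0.075 m and linear speed of each of cork_a, cork_b, cork_c, cork_d below 0.05 m/s and z of cork_b in the frame of bowl between 0 and 0.075 m and z of cork_c in the frame of bowl between 0 and 0.075 m and z of cork_d in the frame of bowl between 0 and 0.075 m and angle between bowl's own z axis and vertical below 0.15 rad and height (world z) of bowl above -0.01 m), for 0.2 s.
At the end, for the whole second after the job is handed in: The lid stands hinge side down between the dowels, within 0.3 rad of upright, its origin within 20 mm across and 30 mm along of the stand's middle; both flaps are down again, under 0.6 rad; every cork lies still in the upright bowl, its end within 58 mm of the centre and under 75 mm high (all of step 2 and all of step 4 and value of joint each of flap_front, flap_rear below 0.6 rad); the robot touches nothing.
It fails at once if the plane, pliers or tap is pushed more than 5 cm (distance of any of block_plane, pliers, barrel_tap from where it was at the start of the episode above 0.05 m).
Of cork_a, cork_b, cork_c, cork_d only 2 to 4 are there at a start; the rules pass over those that are not, and their reading is None.
At some moment in a run one of cork_a, cork_b, cork_c, cork_d, bowl may be knocked a few centimetres aside while the robot is not near it.
It also fails if it takes over 210 s, if anything falls off the work surface, if the arm or the gripper's body presses on something with over 40 N, if the wrist force passes 120 N, or if a joint passes its speed limit or range.

## Working session

There is one attempt and no reset: what is moved stays moved. The work goes in short steps, each a Python script; the robot and the scene stay as the last script left them, time stands still between calls to the robot, and variables do not carry over. Pictures are saved under pics/ and viewed, at most 14 in all, crops included, and the job is handed in when it is done.

```bash
ls; mkdir -p pics; python3 - <<'E'
from rig import robot
import cv2,numpy as np
for n in ["scene","side","wrist"]:
    print(n,{k:np.round(v,3).tolist() for k,v in robot.camera_info(n).items()})
    cv2.imwrite(f"pics/{n}0.png",robot.grab_frame(n)[:,:,::-1])
s=robot.get_state();print(s["tool_rot"],s["ee_pos"],s["time"])
E
```

```text
pics
scene {'fx': 580.689, 'fy': 580.689, 'cx': 317.938, 'cy': 236.825, 'rvec': [1.197, -1.99, 1.229], 'tvec': [0.56, 0.229, 0.789]}
side {'fx': 505.918, 'fy': 505.918, 'cx': 315.485, 'cy': 236.568, 'rvec': [1.982, -0.463, 0.279], 'tvec': [-0.295, 0.33, 0.603]}
wrist {'fx': 371.648, 'fy': 371.648, 'cx': 317.863, 'cy': 237.583, 'rvec': [-2.394, -1.681, -0.213], 'tvec': [-0.624, -0.025, 0.391]}
[[-9.40468307e-01  3.39881324e-01 -2.23649158e-04]
 [ 3.39881390e-01  9.40467947e-01 -8.25347332e-04]
 [-7.01852788e-05 -8.52227194e-04 -9.99999634e-01]] [0.21235119 0.58755681 0.22401022] 0.15
```

View pics/scene0.png

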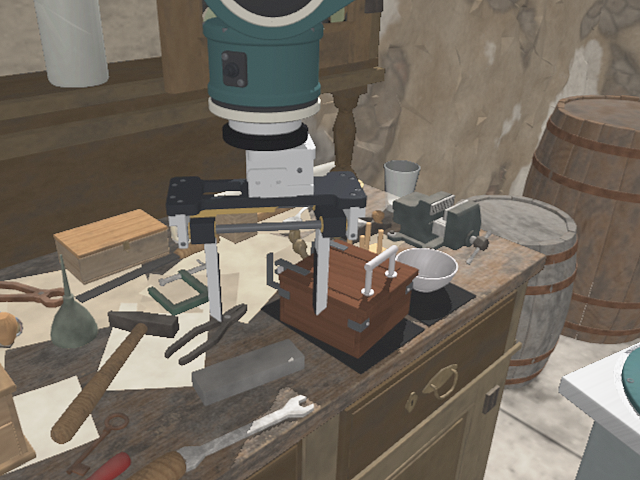

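View pics/side0.png

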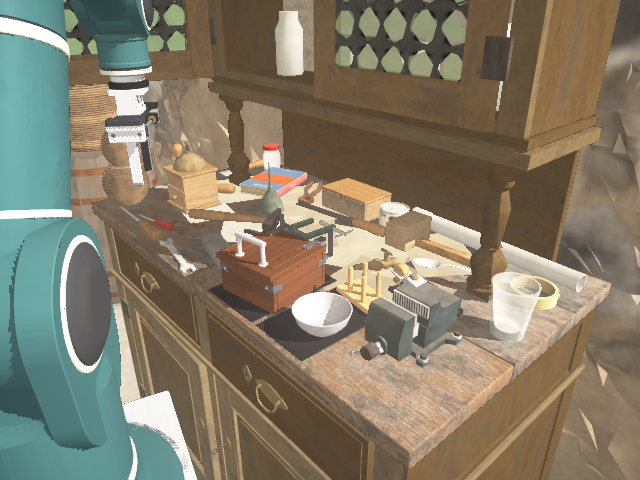

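```bash
cat > h.py <<'E'
from rig import robot
import cv2,numpy as np
def ray(info,px):
    K=np.array([[info["fx"],0,info["cx"]],[0,info["fy"],info["cy"]],[0,0,1.]])
    R=cv2.Rodrigues(np.array(info["rvec"],float))[0];t=np.array(info["tvec"],float)
    c=-R.T@t
    if info.get("fish"):
        d=np.array([px[0]-info["cx"],px[1]-info["cy"]])/info["fx"];r=np.hypot(*d)+1e-12
        v=np.array([*(d/r*np.sin(r)),np.cos(r)])
    else: v=np.linalg.inv(K)@[px[0],px[1],1.]
    return c,R.T@v
def pl(info,px,z):
    c,v=ray(info,px);return c+v*(z-c[2])/v[2]
def tri(*ip):
    A=np.zeros((3,3));b=np.zeros(3);L=[]
    for i,p in ip:
        c,v=ray(i,p);v=v/np.linalg.norm(v);P=np.eye(3)-np.outer(v,v);A+=P;b+=P@c;L.append((c,v,P))
    x=np.linalg.solve(A,b);return x,[np.linalg.norm(P@(x-c)) for c,v,P in L]
def proj(info,X):
    R=cv2.Rodrigues(np.array(info["rvec"],float))[0];v=R@np.array(X,float)+info["tvec"]
    if info.get("fish"):
        r=np.hypot(v[0],v[1]);th=np.arctan2(r,v[2]);return info["fx"]*th*v[:2]/r+[info["cx"],info["cy"]]
    return np.array([info["fx"]*v[0]/v[2]+info["cx"],info["fy"]*v[1]/v[2]+info["cy"]])
def info(n):
    i=dict(robot.camera_info(n));i["fish"]=n=="wrist";return i
def snap(n,name):
    import json
    i=info(n);im=robot.grab_frame(n)[:,:,::-1].copy();cv2.imwrite(f"pics/{name}.png",im)
    json.dump({k:np.asarray(v).tolist() for k,v in i.items()},open(f"pics/{name}.json","w"));return i,im
def load(name):
    import json
    return json.load(open(f"pics/{name}.json")),cv2.imread(f"pics/{name}.png")
def down(yaw):  # closing axis (y) at angle yaw+90 => x axis at yaw ; z down
    c,s=np.cos(yaw),np.sin(yaw);return np.array([[c,s,0],[s,-c,0],[0,0,-1.]])
E
python3 - <<'E'
from h import *
a,b=info("side"),info("scene")
P=lambda i,p,z:print(p,np.round(pl(i,p,z),3))
for p in [(322,298),(219,261),(267,310),(340,290)]:P(a,p,0.04)
print("bowl",tri((a,(322,305)),(b,(426,264))))
print("handle",tri((a,(236,234)),(b,(395,247))),tri((a,(264,262)),(b,(367,294))))
print("stand dowels",pl(a,(365,272),.07),pl(b,(375,235),.07))
for n,i in(("side",a),("scene",b)):
    c,v=ray(i,(320,240));print(n,c)
P(b,(280,322),.003);P(b,(362,352),.003)
print("vise",pl(a,(395,325),.05),pl(a,(440,315),0.05),pl(a,(400,290),.1))
E
```

```text
(322, 298) [0.453 0.228 0.04 ]
(219, 261) [0.321 0.456 0.04 ]
(267, 310) [0.347 0.237 0.04 ]
(340, 290) [0.497 0.237 0.04 ]
bowl (array([0.43143596, 0.18927525, 0.0498924 ]), [np.float64(0.003805804008004759), np.float64(0.003805804008004713)])
handle (array([0.3315155 , 0.33373638, 0.15849298]), [np.float64(0.004646089361921888), np.float64(0.004646089361921848)]) (array([0.38046538, 0.34901951, 0.06801459]), [np.float64(0.007590493492364908), np.float64(0.007590493492364832)])
stand dowels [0.54729247 0.23088876 0.07      ] [0.52443302 0.23348497 0.07      ]
side [ 0.09393345 -0.4890304   0.55813972]
scene [-0.24301588  0.78940285  0.55247481]
(280, 322) [0.444 0.464 0.003]
(362, 352) [0.321 0.387 0.003]
vise [0.51865644 0.08431687 0.05      ] [0.60481284 0.07377269 0.05      ] [0.54082109 0.10752098 0.1       ]
```

```bash
python3 - <<'E'
from h import *
R=robot.get_state()["tool_rot"]
for z in (0.42,.38,.34):
    try:
        robot.move_ptp([0.45,0.27,z],R);break
    except robot.PlanningError as e: print(z,e)
i,im=snap("wrist","w1");print(ray(i,(318,238)),robot.get_state()["qpos"])
i,im2=snap("side","s1"); snap("scene","c1")
E
```

```text
(array([0.37981058, 0.29572066, 0.57924352]), array([ 0.23601959, -0.08644625, -0.96789555])) [-0.77173951  0.1129914   0.19001408  1.5750275  -0.02088673  1.45728746
  0.64512988]
```

View pics/w1.png

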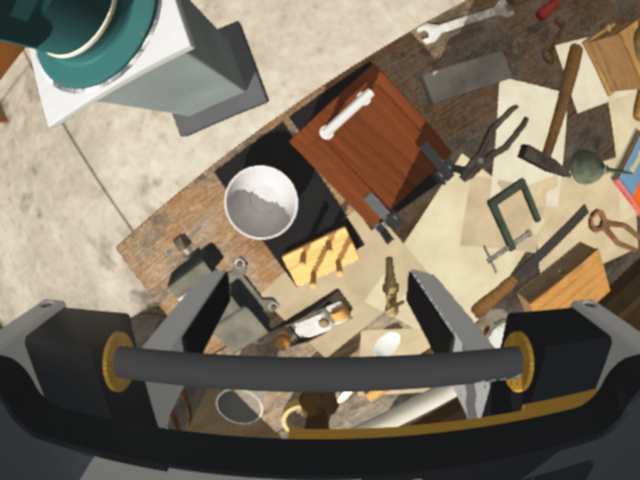

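```bash
python3 - <<'E'
from h import *
i,im=load("w1")
# lid: by reddish-brown
hsv=cv2.cvtColor(im,cv2.COLOR_BGR2HSV)
print("lid hsv",hsv[130,340],hsv[180,380],"stand",hsv[262,335],hsv[270,300],"bowl",hsv[190,250],hsv[210,260],"mat",hsv[150,260])
def big(m,box):
    z=np.zeros_like(m);x0,y0,x1,y1=box;z[y0:y1,x0:x1]=m[y0:y1,x0:x1]
    z=cv2.morphologyEx(z,cv2.MORPH_CLOSE,np.ones((5,5)))
    c=max(cv2.findContours(z,0,cv2.CHAIN_APPROX_NONE)[0],key=cv2.contourArea);return c[:,0,:]
m=((hsv[...,0]<12)&(hsv[...,1]>100)&(hsv[...,2]>50)).astype(np.uint8)*255
c=big(m,(280,55,460,235))
W=np.array([pl(i,p,.091)[:2] for p in c])
r=cv2.minAreaRect((W*1000).astype(np.float32));print("lid",r,cv2.boxPoints(r).tolist())
c2=cv2.approxPolyDP(cv2.convexHull(c),4,True)[:,0];print("poly",c2.tolist(),[np.round(pl(i,p,.091)[:2],4).tolist() for p in c2])
m=((hsv[...,0]>12)&(hsv[...,0]<30)&(hsv[...,1]>60)&(hsv[...,2]>140)).astype(np.uint8)*255
c=big(m,(275,220,365,290))
W=np.array([pl(i,p,.015)[:2] for p in c]);r=cv2.minAreaRect((W*1000).astype(np.float32));print("stand",r)
m=((hsv[...,1]<40)&(hsv[...,2]>90)).astype(np.uint8)*255
c=big(m,(215,155,305,248))
W=np.array([pl(i,p,.048)[:2] for p in c]);print("bowl",cv2.minEnclosingCircle((W*1000).astype(np.float32)))
# handle
m=((hsv[...,1]<50)&(hsv[...,2]>150)).astype(np.uint8)*255
c=big(m,(310,80,385,145));W=np.array([pl(i,p,.135)[:2] for p in c]);print("handle",cv2.minAreaRect((W*1000).astype(np.float32)))
crop=cv2.resize(im[50:300,170:490],(800,625))[:600];cv2.imwrite("pics/w1c.png",crop)
E
```

```text
lid hsv [ 11 177 125] [ 10 173 125] stand [ 17 141 221] [ 23 111 252] bowl [ 17  15 232] [ 13  19 161] mat [ 0 26 30]
lid ((405.22991943359375, 361.792236328125), (161.9929962158203, 155.06927490234375), 23.79424476623535) [[299.83648681640625, 400.0581359863281], [362.39971923828125, 258.1697082519531], [510.62335205078125, 323.5263366699219], [448.06011962890625, 465.4147644042969]]
poly [[373, 64], [451, 152], [371, 227], [289, 139]] [[0.3024, 0.399], [0.4463, 0.4629], [0.5086, 0.325], [0.3609, 0.2616]]
stand ((545.3956298828125, 237.8843994140625), (146.43795776367188, 115.68189239501953), 70.25132751464844)
bowl ((430.9390869140625, 186.7946319580078), 56.259361267089844)
handle ((356.6106262207031, 339.3078918457031), (16.170881271362305, 81.9432601928711), 23.914234161376953)
```

View pics/w1c.png

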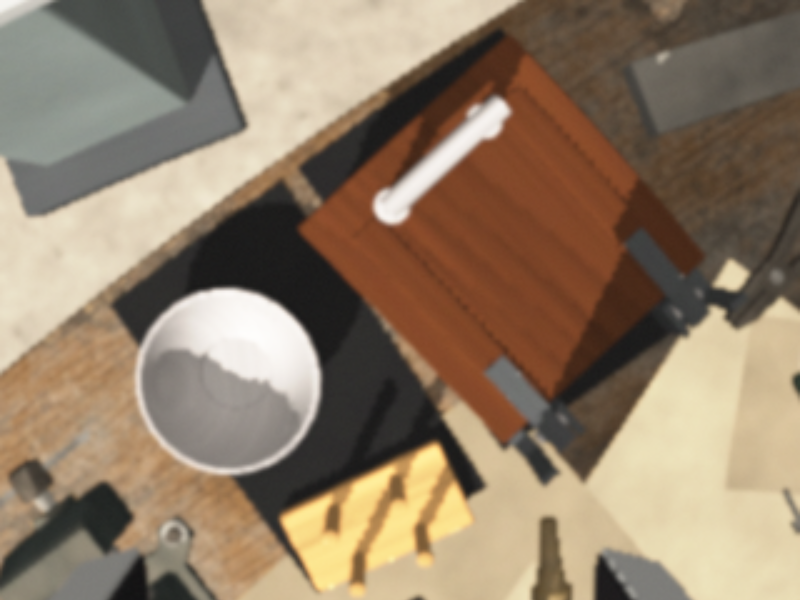

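```bash
python3 - <<'E'
from h import *
i,im=load("w1")
C=np.array([pl(i,(170+x*.4,50+y*.4),.015)[:2] for x,y in [(281,515),(440,443),(472,520),(320,590)]])
print(np.round(C,4),C.mean(0),[np.linalg.norm(C[k]-C[k-1]) for k in range(4)])
d=(C[1]-C[0]+C[2]-C[3]);print("yaw of long axis",np.degrees(np.arctan2(d[1],d[0])))
hin=np.array([.4899,.3991]);d=np.array([.915,.4035]);c0=hin-.089*d
for k in (.02,):print(c0)
# open lid
yaw=np.radians(113.8);R=down(yaw)
dx=np.array([np.cos(np.radians(23.8)),np.sin(np.radians(23.8))])
def hp(th):
    a=.147*np.array([-np.cos(th),np.sin(th)])+.05*np.array([np.sin(th),np.cos(th)])
    return np.array([*(hin+a[0]*dx),.085+a[1]])
for th in np.linspace(0,1.7,5):
    q=robot.ik(hp(th),R);print(hp(th).round(3),None if q is None else np.round(q,2))
E
```

```text
[[0.5261 0.1819]
 [0.5158 0.2923]
 [0.5705 0.2955]
 [0.5826 0.1872]] [0.54876615 0.23921985] [np.float64(0.05674241875537667), np.float64(0.11096052447880637), np.float64(0.05483928294573167), np.float64(0.10905944205436403)]
yaw of long axis 95.86439386655287
[0.408465  0.3631885]
[0.355 0.34  0.135] [-0.94  0.3   0.13  2.03 -0.05  0.82 -0.36]
[0.386 0.353 0.191] [-0.93  0.27  0.15  1.9  -0.05  0.97 -0.34]
[0.436 0.375 0.228] [-0.91  0.33  0.17  1.74 -0.06  1.08 -0.29]
[0.494 0.401 0.24 ] [-0.87  0.43  0.2   1.57 -0.09  1.15 -0.24]
[0.553 0.427 0.224] [-0.84  0.56  0.21  1.41 -0.12  1.18 -0.2 ]
```

```bash
cat >> h.py <<'E'
hin=np.array([.4899,.3991]);CY=np.radians(23.8)
dx=np.array([np.cos(CY),np.sin(CY)]);dy=np.array([-dx[1],dx[0]])
co=hin-.089*dx
RC=down(np.radians(113.8))
def hp(th):
    a=.147*np.array([-np.cos(th),np.sin(th)])+.05*np.array([np.sin(th),np.cos(th)])
    return np.array([*(hin+a[0]*dx),.085+a[1]])
def cw(x,y,z): return np.array([*(co+x*dx+y*dy),.003+z])
def st(t=""):
    s=robot.get_state();print(t,"t=%.1f"%s["time"],s["ee_pos"].round(4),"F",np.round(s["force"],1),"open %.4f g %.1f"%(s["opening"],s["grasp_force"]),flush=True)
E
python3 - <<'E'
from h import *
p=hp(0)+[.0012*0,0,0]
robot.move_ptp(p+[0,0,.09],RC)
robot.gripper_to(.05)
print(robot.move_linear(p,.15,threshold=15));st()
robot.gripper_to(0);st("grip")
for th in np.linspace(.2,1.6,8):
    robot.move_linear(hp(th),.12);st("%.2f"%th)
h=robot.move_linear(hp(1.68),.04,threshold=8);st(h)
snap("side","s2");snap("scene","c2")
E
```

```text
False
 t=4.5 [0.3557 0.34   0.1356] F [-0.4 -1.   1.1] open 0.0503 g 0.0
grip t=5.2 [0.3563 0.3402 0.1353] F [ 6.  3. -4.] open 0.0111 g 30.0
0.20 t=5.6 [0.3692 0.3457 0.1637] F [ 15.1   7.3 -13.3] open 0.0110 g 30.0
0.40 t=6.0 [0.3834 0.3521 0.1878] F [ 0.5  0.3 -3.7] open 0.0108 g 30.0
0.60 t=6.4 [0.4041 0.3612 0.2085] F [-0.6 -0.6 -4.3] open 0.0109 g 30.0
0.80 t=6.8 [0.4282 0.3721 0.2249] F [-5.1 -2.   4.9] open 0.0109 g 30.0
1.00 t=7.2 [0.4552 0.3839 0.2356] F [-4.4 -2.   9.9] open 0.0116 g 30.0
1.20 t=7.7 [0.4837 0.3963 0.2401] F [-1.5 -1.3  8.4] open 0.0109 g 30.0
1.40 t=8.1 [0.5118 0.4088 0.238 ] F [-0.8 -0.6  5.8] open 0.0113 g 30.0
1.60 t=8.5 [0.5393 0.421  0.2301] F [-0.3  0.6  4.5] open 0.0113 g 30.0
False t=8.9 [0.55   0.4256 0.2253] F [-1.1  0.6  1.8] open 0.0108 g 30.0
```

View pics/s2.png

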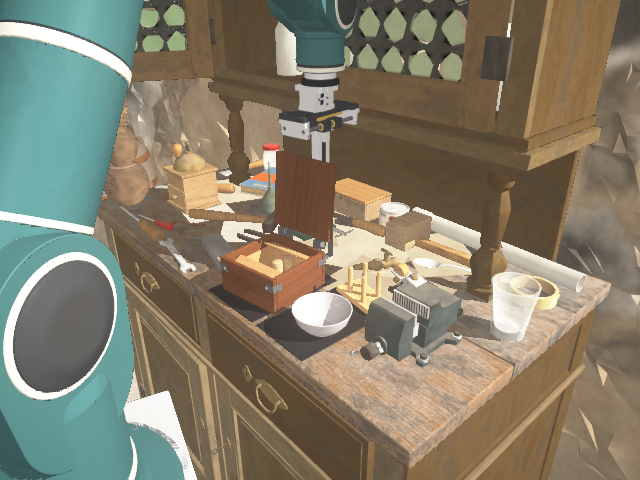

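```bash
cat >> h.py <<'E'
def gp(th,r):  # point along panel midline at distance r from hinge, and tool rot aligned
    u=np.array([-np.cos(th),np.sin(th)]);p=np.array([*(hin+r*u[0]*dx),.085+r*u[1]])
    z=-np.array([u[0]*dx[0],u[0]*dx[1],u[1]]);x=RC[:,0];return p,np.c_[x,np.cross(z,x),z]
E
python3 - <<'E'
from h import *
h=robot.move_linear(hp(1.74),.03,threshold=6);st(h)
e=robot.get_state()["ee_pos"];a=np.dot(e[:2]-hin,dx);th=np.pi-(np.arctan2(e[2]-.085,a))+np.arctan2(.05,.147);print("theta",th)
robot.gripper_to(.032);st("rel")
e=robot.get_state()["ee_pos"];robot.move_linear(e+[0,0,.09],.2);st("up")
i,im=snap("scene","c3");crop=cv2.resize(im[170:370,220:490],(800,593));cv2.imwrite("pics/c3c.png",crop)
snap("side","s3")
p,R=gp(1.7,.163);print(p,robot.ik(p,R))
E
```

```text
True t=9.3 [0.5536 0.4272 0.2234] F [-3.5 -3.   7.8] open 0.0112 g 30.0
theta 2.3646454180409937
rel t=9.8 [0.5529 0.427  0.2231] F [0.2 0.2 0.9] open 0.0321 g 0.0
up t=10.4 [0.5528 0.427  0.3128] F [ 0.2  0.9 -0.3] open 0.0319 g 0.0
[0.50911567 0.40757512 0.24664136] [-0.80691974  0.52648534  0.15293692  1.41038594 -0.11210286  1.33685092
 -0.22129306]
```

View pics/c3c.png

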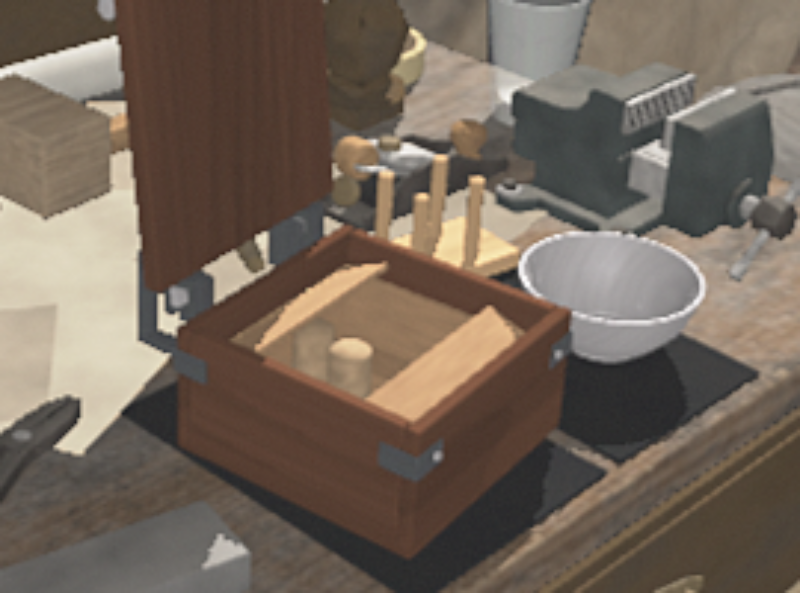

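```bash
python3 - <<'E'
from h import *
p,R=gp(1.705,.25);robot.move_ptp(p,R)
robot.gripper_to(.034)
p,R=gp(1.705,.163);h=robot.move_linear(p,.12,threshold=10);st(h)
robot.gripper_to(0);st("grip")
for th in (1.64,1.5708):
    p,R=gp(th,.163);robot.move_linear(p,.06,frame=R);st(th)
snap("side","s4")
h=robot.move_linear(p+[0,0,.03],.06,threshold=20);st(h)
if not h:
    robot.move_linear(p+[0,0,.08],.1);st()
snap("side","s5");i,im=snap("scene","c5")
w=cv2.imread("pics/s5.png");cv2.imwrite("pics/x5.png",np.hstack([cv2.resize(im[120:380,200:500],(400,347)),cv2.resize(w[100:360,200:500],(400,347))]))
E
```

```text
False t=11.9 [0.5102 0.4081 0.2473] F [ 0.1 -0.   0.9] open 0.0340 g 0.0
grip t=12.4 [0.5099 0.408  0.2469] F [-1.8 -1.8  4.4] open 0.0119 g 30.0
1.64 t=12.8 [0.5001 0.4038 0.2479] F [ 1.6  2.2 -1.2] open 0.0118 g 30.0
1.5708 t=13.1 [0.4899 0.3993 0.248 ] F [-1.6  2.1  0.9] open 0.0120 g 30.0
True t=13.4 [0.4902 0.3987 0.2522] F [ 1.7  0.8 -2.1] open 0.0115 g 30.0
```

View pics/x5.png

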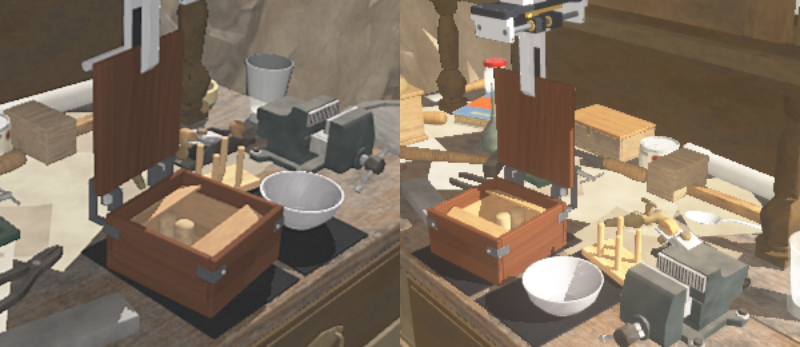

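```bash
python3 - <<'E'
from h import *
p,R=gp(1.5708,.163)
for dz in (.012,.022,.035):
    h=robot.move_linear(p+[0,0,dz],.05,threshold=35);st((h,dz))
    if h: break
else:
    robot.move_linear(p+[0,0,.08],.12);st()
    # stand target: yaw 95.9 long axis; panel y along it; tool y along stand x (5.9deg)
    RS=down(np.radians(95.9)); S=np.array([.5488,.2392])
    print(robot.ik([*S,.189],RS))
    robot.move_linear([*S,.328],.15,frame=RS);st("over")
    snap("side","s6");snap("scene","c6")
    i,im=snap("wrist","w6")
E
```

```text
(False, 0.012) t=13.8 [0.49   0.3992 0.2603] F [ 1.5 -0.1 -1.9] open 0.0121 g 30.0
(False, 0.022) t=14.2 [0.4897 0.3991 0.2703] F [ 0.1 -0.  -3.7] open 0.0117 g 30.0
(False, 0.035) t=14.6 [0.49   0.3992 0.2833] F [ 0.8  0.1 -3.6] open 0.0119 g 30.0
 t=15.1 [0.4897 0.399  0.3274] F [-0.7  0.3 -3.5] open 0.0121 g 30.0
[-0.66853095  0.41440139  0.26658351  1.72516552 -0.124911    1.01861806
 -0.25483798]
over t=16.4 [0.5484 0.2404 0.3278] F [ 0.9  0.1 -2.3] open 0.0115 g 30.0
```

```bash
python3 -c "
import cv2,numpy as np
a=[cv2.imread(f'pics/{n}.png') for n in('c6','s6','w6')]
cv2.imwrite('pics/x6.png',np.hstack([cv2.resize(a[0][100:380,250:530],(400,400)),cv2.resize(a[1][80:360,230:510],(400,400))]))" 
```

```text
(no output)
```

View pics/x6.png

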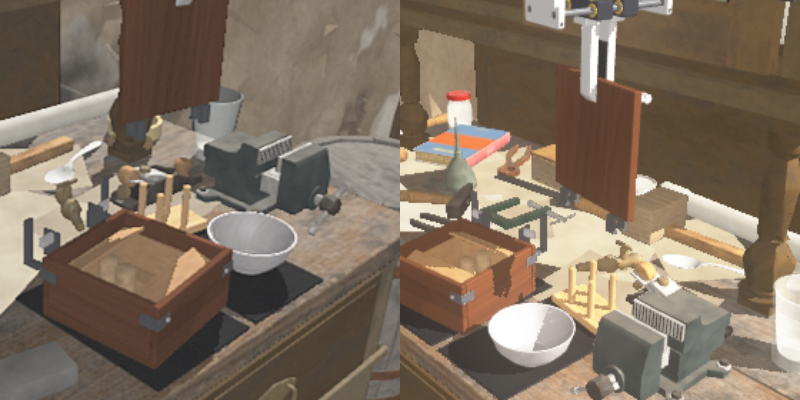

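```bash
python3 -c "
import cv2,numpy as np
a=[cv2.imread(f'pics/{n}.png') for n in('c6','s6')]
cv2.imwrite('pics/x7.png',np.hstack([cv2.resize(a[0][210:270,330:410],(400,300),interpolation=2),cv2.resize(a[1][250:310,330:410],(400,300),interpolation=2)]))" 
```

```text
(no output)
```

View pics/x7.png

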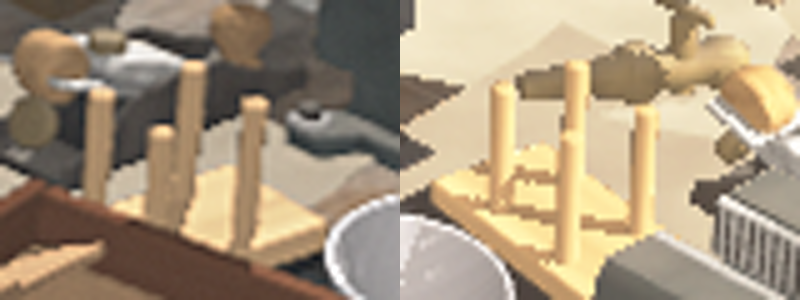

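```bash
python3 - <<'E'
from h import *
a=info("scene");b=info("side")
A=np.array([pl(a,(330+x/5,210+y/5),.0695)[:2] for x,y in [(102,93),(160,130),(192,64),(253,100)]])
B=np.array([pl(b,(330+x/5,250+y/5),.0695)[:2] for x,y in [(103,87),(176,66),(171,136),(246,110)]])
print(A.round(4).tolist(),A.mean(0));print(B.round(4).tolist(),B.mean(0))
E
```

```text
[[0.5671, 0.2598], [0.5323, 0.2565], [0.5731, 0.2159], [0.5376, 0.2121]] [0.55254381 0.23606645]
[[0.5319, 0.2598], [0.5662, 0.2615], [0.5362, 0.2154], [0.5721, 0.2193]] [0.55162221 0.23900583]
```

```bash
python3 - <<'E'
from h import *
S=np.array([.551,.2385])
robot.move_linear([*S,.27],.12)
h=robot.move_linear([*S,.195],.06,threshold=12);st(h)
if not h:
    h=robot.move_linear([*S,.184],.03,threshold=8);st(h)
snap("side","s8")
E
```

```text
False t=18.6 [0.5512 0.2386 0.1954] F [ 0.5  0.4 -3.2] open 0.0117 g 30.0
True t=18.9 [0.5516 0.2388 0.1901] F [1.4 1.1 2.6] open 0.0118 g 30.0
```

```bash
python3 - <<'E'
from h import *
robot.gripper_to(.034);st()
e=robot.get_state()["ee_pos"];robot.move_linear(e+[0,0,.12],.15);st()
# view over case
p=cw(0,0,.35);robot.move_ptp(p+np.array([0,0,0.0]),RC)
i,im=snap("wrist","w9");snap("side","s9");snap("scene","c9")
a=cv2.imread("pics/s9.png");b=cv2.imread("pics/c9.png")
cv2.imwrite("pics/x9.png",np.vstack([np.hstack([cv2.resize(b[120:350,260:500],(400,383)),cv2.resize(a[120:350,220:460],(400,383))])]))
print([proj(i,cw(x,y,57)) if 0 else proj(i,cw(x,y,.076)).round().tolist() for x in(-.076,.076) for y in(-.075,.075)])
E
```

```text
t=19.5 [0.5509 0.2385 0.1897] F [ 0.5  0.6 -0.1] open 0.0338 g 0.0
 t=20.4 [0.5506 0.2384 0.3087] F [-0.4 -0.6 -0.4] open 0.0343 g 0.0
[[258.0, 265.0], [254.0, 142.0], [380.0, 265.0], [384.0, 142.0]]
```

View pics/x9.png

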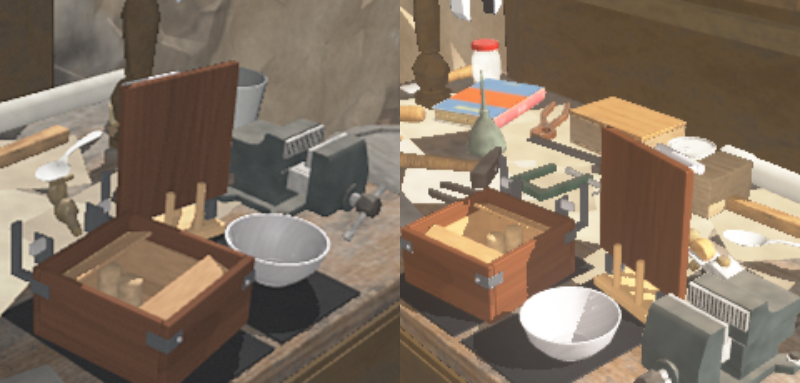

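View pics/w9.png

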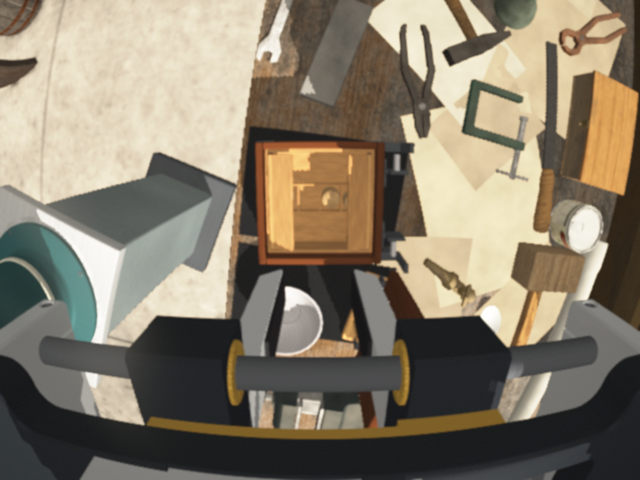

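```bash
cat >> h.py <<'E'
def tilt(side,al,flip=False): # tip leaning towards side*case x by al; tool x = upper side (or flipped)
    X=np.array([*dx,0]);z=-np.cos(al)*np.array([0,0,1.])+side*np.sin(al)*X
    y=np.array([*dy,0])*(-1 if flip else 1)*1.0
    return np.c_[np.cross(y,z),y,z]
def tcp(side,al,cx,y,cz): # TCP for left (flap side) tip corner at case (cx,cz)
    # corner = tip + 8*(side*cos, sin);  tip = tcp + 19*(side*sin,-cos)
    return cw(cx-side*(.008*np.cos(al)+.019*np.sin(al)),y,cz-.008*np.sin(al)+.019*np.cos(al))
E
python3 - <<'E'
from h import *
for side in(-1,1):
  for al in (.35,.52):
    for f in(0,1):
      R=tilt(side,al,f);o=[]
      for cx,cz in ((.025,.12),(.036,.057),(.062,.086)):
        q=robot.ik(tcp(side,al,side*cx,.035,cz),R);o.append(None if q is None else q.round(2).tolist())
      print(side,al,f,R[:,0].round(2),o)
i,im=load("w9");cv2.imwrite("pics/w9c.png",cv2.resize(im[130:350,240:420],(654,800))[:600])
E
```

```text
-1 0.35 0 [-0.86 -0.38  0.34] [[-0.76, 0.57, -0.03, 1.63, -0.11, 1.27, 1.25], [-0.76, 0.63, -0.03, 1.69, -0.12, 1.14, 1.26], [-0.78, 0.56, -0.03, 1.75, -0.12, 1.16, 1.25]]
-1 0.35 1 [ 0.86  0.38 -0.34] [[-0.99, 0.59, 0.3, 1.64, -0.28, 1.29, -1.75], [-0.98, 0.65, 0.27, 1.7, -0.3, 1.17, -1.73], [-1.0, 0.57, 0.27, 1.76, -0.28, 1.18, -1.75]]
-1 0.52 0 [-0.79 -0.35  0.5 ] [[-0.74, 0.68, -0.03, 1.51, -0.15, 1.45, 1.28], [-0.74, 0.74, -0.03, 1.56, -0.15, 1.33, 1.29], [-0.75, 0.66, -0.03, 1.63, -0.16, 1.34, 1.28]]
-1 0.52 1 [ 0.79  0.35 -0.5 ] [[-0.96, 0.7, 0.31, 1.52, -0.32, 1.48, -1.71], [-0.95, 0.76, 0.28, 1.57, -0.34, 1.36, -1.69], [-0.97, 0.68, 0.28, 1.64, -0.32, 1.37, -1.71]]
1 0.35 0 [-0.86 -0.38 -0.34] [[-0.92, 0.28, -0.0, 2.09, 0.37, 0.49, 0.76], [-0.96, 0.41, 0.05, 2.1, 0.44, 0.35, 0.68], [-0.9, 0.39, 0.01, 2.03, 0.37, 0.43, 0.78]]
1 0.35 1 [0.86 0.38 0.34] [[-1.23, 0.3, 0.36, 2.1, 0.14, 0.46, -2.18], [-1.26, 0.44, 0.41, 2.11, -0.02, 0.31, -2.05], [-1.22, 0.42, 0.4, 2.04, -0.01, 0.4, -2.03]]
1 0.52 0 [-0.79 -0.35 -0.5 ] [[-1.1, 0.26, 0.12, 2.21, 0.82, 0.33, 0.26], [-1.13, 0.41, 0.18, 2.22, 1.21, 0.21, -0.15], [-1.13, 0.38, 0.22, 2.16, 0.83, 0.23, 0.27]]
1 0.52 1 [0.79 0.35 0.5 ] [[-1.46, 0.29, 0.53, 2.22, 0.5, 0.25, -2.59], None, [-1.67, 0.54, 0.9, 2.17, -0.84, 0.21, -1.32]]
```

View pics/w9c.png

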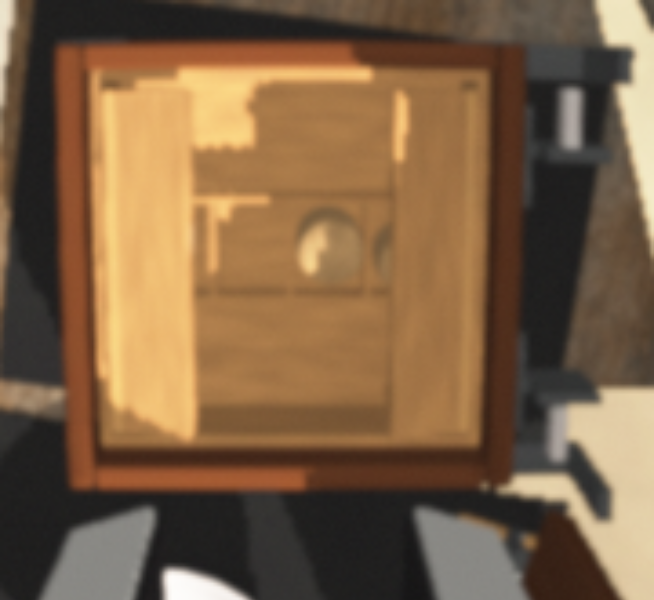

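```bash
cat > fold.py <<'E'
from h import *
def fold(side,al,yy,f=0):
    R=tilt(side,al,f);T=lambda d,z:tcp(side,al,side*(.063-d),yy,.057+z)
    robot.move_ptp(T(.040,.09),R)
    robot.gripper_to(0)
    robot.move_linear(T(.040,-.007),.12,threshold=10);st("in")
    for d,z in ((.021,-.006),(.020,.008),(.015,.020),(.008,.027),(.002,.029)):
        h=robot.move_linear(T(d,z),.08,threshold=15)
        if h: st(("stop",d,z))
    h=robot.move_linear(T(-.003,.028),.04,threshold=6);st(h)
    robot.move_linear(T(.02,.035),.12);robot.move_linear(T(.03,.10),.15)
E
python3 - <<'E'
from fold import *
fold(-1,.52,.038)
snap("scene","c10")
fold(1,.35,.038)
i,im=snap("scene","c11");j,jm=snap("side","s11")
cv2.imwrite("pics/x11.png",np.hstack([cv2.resize(im[200:360,260:440],(400,356)),cv2.resize(jm[200:360,200:380],(400,356))]))
st()
E
```

```text
in t=24.5 [0.3874 0.3956 0.0662] F [-0.4 -0.   0.4] open 0.0003 g 0.0
True t=26.2 [0.3492 0.3786 0.1007] F [6.6 3.  4.5] open 0.0006 g 3.8
in t=29.3 [0.4016 0.4019 0.0687] F [-0.1 -0.4 -0.1] open 0.0005 g 0.0
False t=31.2 [0.4409 0.4189 0.1029] F [-0.1 -0.4  0.6] open 0.0003 g 0.0
 t=32.2 [0.4104 0.4052 0.1739] F [0.1 0.3 0.2] open 0.0003 g 0.0
```

View pics/x11.png

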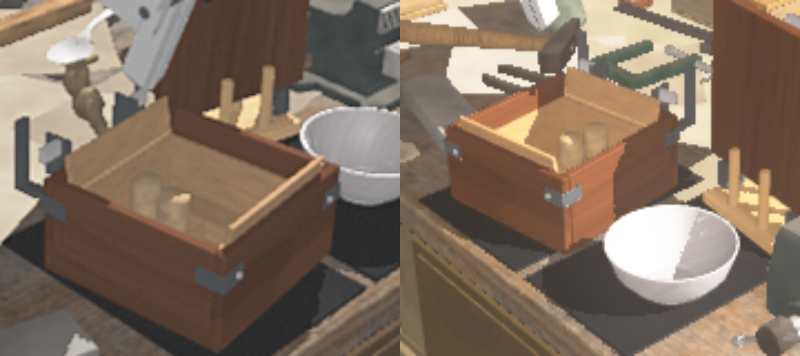

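```bash
python3 - <<'E'
from h import *
RW=down(np.radians(113.8))
robot.move_ptp(cw(.0,-.07,.27),RW)
i,im=snap("wrist","w12")
c=proj(i,cw(0,0,.06)).round().astype(int);print(c,ray(i,(318,238))[0])
f=lambda p:np.round((proj(i,p)-c+[130,110])*[3.08,3.08]).tolist()
print("corks pred",{x:f(cw(x,0,.053)) for x in(-.042,-.014,.014,.042)})
print("flap tops at 1.57:",f(cw(-.063,.05,.089)),f(cw(.063,.05,.089)),"1.25",f(cw(.063-.0101,.05,.0874)))
cv2.imwrite("pics/w12c.png",cv2.resize(im[c[1]-110:c[1]+85,c[0]-130:c[0]+130],(800,600)))
E
```

```text
[320 147] [0.40557082 0.36608155 0.43183272]
corks pred {-0.042: [272.0, 338.0], -0.014: [357.0, 337.0], 0.014: [443.0, 338.0], 0.042: [529.0, 339.0]}
flap tops at 1.57: [188.0, 175.0] [615.0, 177.0] 1.25 [580.0, 176.0]
```

View pics/w12c.png

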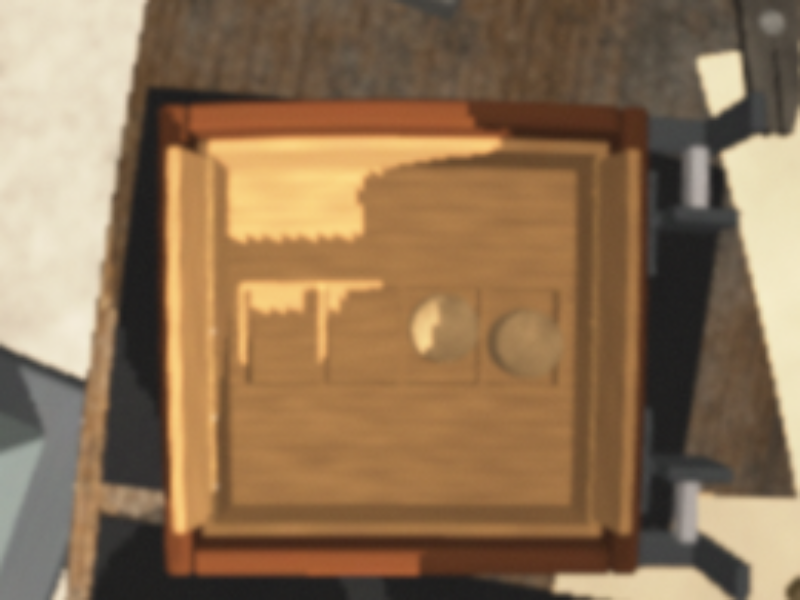

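```bash
cat >> h.py <<'E'
def bowl(name):
    i,im=load(name);hsv=cv2.cvtColor(im,cv2.COLOR_BGR2HSV)
    m=((hsv[...,1]<40)&(hsv[...,2]>110)).astype(np.uint8)*255
    box=np.zeros_like(m);box[270:360,250:385]=255;m=cv2.morphologyEx(m&box,cv2.MORPH_OPEN,np.ones((3,3)))
    c=max(cv2.findContours(m,0,cv2.CHAIN_APPROX_NONE)[0],key=cv2.contourArea)[:,0].astype(float)
    top=c[c[:,1]<(c[c[:,0].argmin(),1]+c[c[:,0].argmax(),1])/2]
    W=np.array([pl(i,p,.048)[:2] for p in top])
    A=np.c_[2*W,np.ones(len(W))];s=np.linalg.lstsq(A,(W**2).sum(1),rcond=None)[0]
    return s[:2],np.sqrt(s[2]+s[:2]@s[:2])
E
python3 - <<'E'
from h import *
for n in("s1","s3","s9","s11"):print(bowl(n))
E
cat > pick.py <<'E'
from h import *
RP=tilt(1,0.,0)
def pick(x,y):
    robot.move_ptp(cw(x,y,.14),RP)
    robot.gripper_to(.042)
    h=robot.move_linear(cw(x,y,.048),.12,threshold=8);st(h)
    robot.gripper_to(0);st("grip")
    robot.move_linear(cw(x,y,.17),.2)
    print("held",robot.get_state()["opening"])
E
```

```text
(array([0.43266701, 0.18771826]), np.float64(0.05392146956440317))
(array([0.43263737, 0.18771493]), np.float64(0.0540050853053819))
(array([0.43256827, 0.18754994]), np.float64(0.0541000159508017))
(array([0.43268496, 0.18765325]), np.float64(0.05397765954304726))
```

```bash
cat >> pick.py <<'E'
def drop(off,name):
    snap("side",name);b,r=bowl(name);print("bowl",b,r)
    if abs(r-.054)>.003: raise SystemExit("bowl unclear")
    t=np.array([*(b+off*dx),0]);
    robot.move_linear([t[0],t[1],.19],.25)
    h=robot.move_linear([t[0],t[1],.052],.15,threshold=6);st(h)
    robot.gripper_to(.036);robot.move_linear([t[0],t[1],.20],.2);st()
E
python3 - <<'E'
from pick import *
pick(.042,-.001); drop(-.014,"s13")
snap("wrist","w13");snap("side","s14");snap("scene","c14")
E
python3 -c "
import cv2,numpy as np
a=cv2.imread('pics/c14.png')[200:340,270:480];b=cv2.imread('pics/s14.png')[200:340,200:410]
cv2.imwrite('pics/x14.png',np.hstack([cv2.resize(x,(400,267)) for x in(a,b)]))"
```

```text
False t=36.3 [0.4476 0.3795 0.0516] F [0.1 0.2 0.6] open 0.0416 g 0.0
grip t=36.8 [0.4475 0.3794 0.0515] F [-0.5 -0.5  6.4] open 0.0233 g 30.0
held 0.023288928551477683
bowl [0.43255032 0.18761543] 0.05404343330075322
False t=39.6 [0.4201 0.1823 0.0525] F [0.2 0.7 0.4] open 0.0230 g 30.0
 t=40.9 [0.4193 0.1818 0.1991] F [-0.6 -0.2 -0.4] open 0.0363 g 0.0
```

View pics/x14.png

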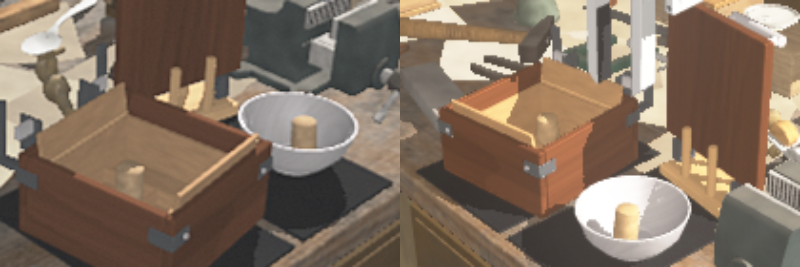

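```bash
python3 - <<'E'
from pick import *
pick(.014,.0035)
if robot.get_state()["opening"]>.015: drop(.016,"s15")
e=robot.get_state()["ee_pos"];robot.move_ptp(cw(0,-.07,.27),RP)
i,im=snap("wrist","w16");j,jm=snap("side","s16");k,km=snap("scene","c16");st()
cv2.imwrite("pics/x16.png",np.vstack([np.hstack([cv2.resize(x,(400,267)) for x in(km[200:340,270:480],jm[200:340,200:410])]),np.hstack([cv2.resize(im[:320],(640,320)),np.zeros((320,160,3),np.uint8)])]))
E
```

```text
False t=43.1 [0.4202 0.3723 0.0516] F [ 0.8 -0.4  1.1] open 0.0420 g 0.0
grip t=43.5 [0.4201 0.3723 0.0514] F [-0.9 -1.4  6. ] open 0.0236 g 30.0
held 0.023627456582638588
bowl [0.43268496 0.18765325] 0.05397765954304726
False t=46.3 [0.4477 0.1944 0.0526] F [ 0.3  0.1 -0.6] open 0.0234 g 30.0
 t=47.6 [0.4468 0.1939 0.199 ] F [0.2 0.5 0.1] open 0.0363 g 0.0
 t=48.4 [0.4368 0.2979 0.2719] F [ 0.8 -0.2  0.5] open 0.0359 g 0.0
```

View pics/x16.png

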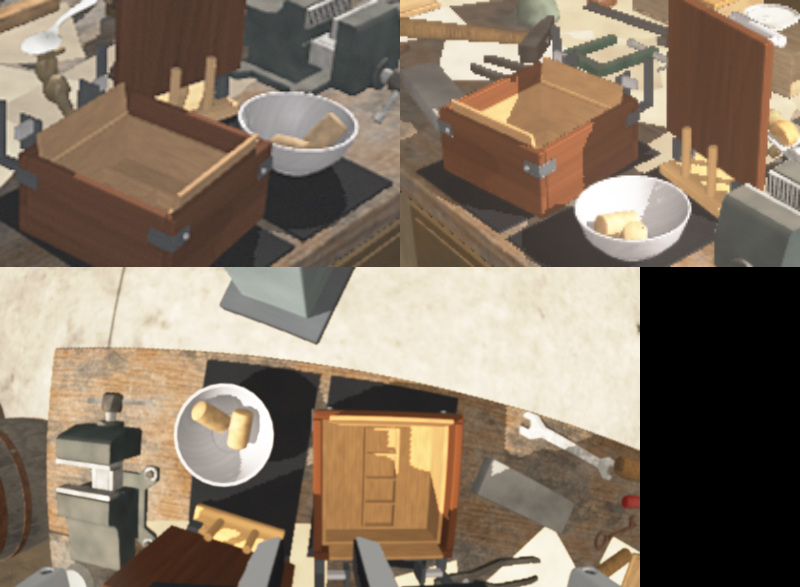

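```bash
python3 - <<'E'
from h import *
robot.gripper_to(0)
for side in(-1,1):
    T=lambda x,tz:cw(side*x,.0,tz+.019)   # x: finger centre
    robot.move_ptp(T(.094,.15),RC)
    h=robot.move_linear(T(.094,.081),.15,threshold=8);st(("down",h))
    for x,z in((.075,.081),(.062,.082),(.054,.082),(.048,.076),(.0455,.070),(.0455,.063)):
        h=robot.move_linear(T(x,z),.06,threshold=10);
        if h: st(("stop",x,z))
    st("end")
    robot.move_linear(T(.0455,.17),.15)
robot.move_ptp(cw(0,-.07,.27),RC)
i,im=snap("wrist","w17");snap("side","s17");snap("scene","c17");st();print(bowl("s17"))
# numeric check: flap free edge visibility along case x at y=.03
for y in(.035,-.035):
    v=[]
    for x in np.arange(-.07,.0701,.005):
        u=proj(i,cw(x,y,.06)).round().astype(int);v.append(int(im[u[1],u[0]].mean()))
    print(y,v)
E
```

```text
('down', False) t=51.2 [0.3228 0.3254 0.1035] F [ 0.1 -0.3 -0.4] open 0.0005 g 0.0
('stop', 0.075, 0.081) t=51.6 [0.3423 0.3344 0.1043] F [-0.2 -0.3  5.8] open 0.0001 g 2.3
end t=53.1 [0.3666 0.3446 0.0846] F [-0.3  0.  -0.5] open 0.0005 g 0.0
('down', False) t=55.2 [0.4945 0.4014 0.1039] F [0.3 0.4 0.6] open 0.0006 g 0.0
('stop', 0.075, 0.081) t=55.5 [0.4772 0.3937 0.104 ] F [ 0.  0. -0.] open 0.0003 g 0.3
end t=57.0 [0.4499 0.3814 0.0845] F [-0.6 -0.5 -0.8] open 0.0001 g 0.0
 t=58.6 [0.4362 0.2996 0.2717] F [-0.8  0.7 -1.1] open 0.0008 g 0.0
(array([0.43268496, 0.18765325]), np.float64(0.05397765954304726))
0.035 [74, 164, 201, 186, 188, 184, 184, 180, 188, 199, 198, 195, 122, 116, 117, 117, 121, 123, 123, 117, 118, 119, 119, 118, 116, 116, 135, 114, 40]
-0.035 [78, 172, 207, 188, 189, 190, 191, 191, 117, 113, 115, 118, 118, 119, 115, 115, 115, 115, 113, 113, 107, 122, 120, 119, 121, 120, 141, 120, 42]
```

```bash
python3 - <<'E'
from h import *
for n in("w9","w12","w17"):
    i,im=load(n)
    for y in(-.02,-.03,-.045):
        g=[cv2.getRectSubPix(im,(1,1),tuple(map(float,proj(i,cw(x,y,.06)))))[0,0].mean() for x in np.arange(.02,.0661,.002)]
        print(n,y,[int(a) for a in g])
E
```

```text
w9 -0.02 [115, 114, 114, 113, 113, 114, 112, 107, 110, 115, 119, 122, 120, 117, 115, 114, 113, 114, 115, 118, 129, 129, 116, 92]
w9 -0.03 [113, 114, 113, 113, 113, 113, 112, 106, 113, 118, 118, 117, 115, 116, 116, 114, 113, 115, 116, 120, 130, 127, 121, 101]
w9 -0.045 [111, 110, 109, 109, 110, 109, 104, 96, 106, 116, 116, 116, 116, 117, 118, 120, 122, 122, 116, 119, 130, 127, 114, 91]
w12 -0.02 [122, 121, 124, 122, 119, 117, 114, 112, 111, 110, 110, 110, 111, 111, 112, 113, 115, 113, 94, 79, 81, 97, 89, 85]
w12 -0.03 [116, 114, 114, 113, 112, 113, 112, 114, 115, 115, 115, 113, 114, 114, 117, 118, 119, 117, 96, 79, 80, 99, 89, 83]
w12 -0.045 [119, 119, 118, 117, 117, 115, 116, 114, 113, 112, 114, 114, 115, 117, 117, 117, 118, 115, 95, 79, 80, 96, 93, 87]
w17 -0.02 [121, 123, 123, 122, 120, 114, 108, 119, 122, 128, 126, 122, 122, 118, 118, 117, 120, 118, 119, 129, 139, 126, 115, 87]
w17 -0.03 [116, 114, 113, 113, 113, 109, 112, 123, 121, 122, 119, 118, 121, 118, 118, 117, 119, 121, 122, 131, 138, 128, 122, 90]
w17 -0.045 [118, 118, 118, 117, 116, 112, 105, 119, 121, 120, 119, 120, 124, 124, 126, 127, 127, 121, 119, 129, 142, 125, 119, 90]
```

```bash
python3 - <<'E'
from h import *
a=cv2.imread("pics/s11.png").astype(int);b=cv2.imread("pics/s17.png").astype(int)
print("lid diff",np.abs(a-b)[195:300,340:400].mean(),"bowl diff",np.abs(cv2.imread("pics/s16.png").astype(int)-b)[285:340,290:355].mean())
robot.sign_off()
E
```

```text
lid diff 1.0571957671957672 bowl diff 0.40065268065268067
the job is handed in; nothing more can be done
```

The job is handed in at about 59 s of robot time: the lid stands between the dowels, both corks that were in the case lie in the bowl, and both flaps are folded down again, about flat. After folding the flaps down I checked lid, bowl and flaps only by pixel numbers, because I had already viewed 16 pictures, two over the limit of 14.

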